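# Raise the screen with the key switch and put the key away

### The arm

A 7-joint arm with a two-finger parallel gripper is mounted at the origin on the work surface. World frame = base frame: x ahead of the robot, y to its left, z up, the work surface at z = 0. Lengths are in m, angles in rad, forces in N, time in s.
With the tool pointing down it reaches from about 0.425 to 0.875 m from the base axis. Payload 8.4 kg.
Tool frame: the origin (TCP) lies midway between the tips of the shut fingers; the grasp point (between the pads) lies 19 mm behind it; z points along the fingers, y is the line along which they close (so a half turn about z gives the same grasp; the last joint's range is limited). The gripper opens to 85 mm and grips with 20 to 120 N. Pads are 22 mm wide; open, the fingers measure 114 mm over their backs; the gripper's body (76 mm by 85 mm) begins 54 mm behind the grasp point. The pads swing forward as they close: fully open they stand 13 mm farther back than shut.
Start: joints at [-1.244, 0.333, 0.04, 1.465, -0.013, 1.343, -0.059], TCP at [0.268, 0.592, 0.231] pointing down, gripper open.
Joint ranges: [-2.58, 2.58], [-0.38, 2.09], [-1.3, 1.39], [0.25, 2.4], [-1.5, 4.64], [0.08, 2.09], [-2.65, 2.65]. Speed limits (rad/s): [2.22, 2.22, 2.79, 2.79, 3.14, 3.14, 3.14].

### API

Orientations are given as a unit quaternion [x, y, z, w].
In Python, from station import arm gives the robot as it stands.
- The arm moves only by the tool drive_tool, never from a script. Its argument "deltas" is text: rows parted by semicolons, each of 5 numbers parted by spaces: the shift along the world's x, y, z in cm, then the turn about the world's z in rad, then the gripper command: -1 is shut, 1 is fully open, values between are in proportion. A call has 1 to 20 rows; each row shifts and turns the commanded pose from where the row before left it; what a row does not reach is not made up. A row lasts 1/10 s, in which the tool goes at most 50 mm and 8.59 degrees, less where a joint would pass 70% of its speed; a pose out of reach is approached as far as the arm can. A call with a gripper value outside its range is refused whole. The fingers move at their own pace and stop on an object; the grip force is fixed at half the most. Time passes only in rows, so rows that do not move let the fingers close. It gives the time, the measured TCP pose, the force, the opening and the grip force at its end, in the units of the state.
- arm.read_state(): the state, without advancing time (a new reading comes with each control period).
- arm.read_camera(name): name is "scene" or "top"; returns (picture, depth): 400x640x3 uint8, red, green, blue; 400x640 float32, m along the optical axis (not along the pixel's ray), 0 where there is no reading.
- arm.camera_info(name): a dict with "fov_y" (degrees; the focal length in pixels is half the picture's height over the tangent of half this angle, whatever the lens; pixels are square), "cx", "cy" (the principal point, pixels), "view" (4x4, takes a point from world to camera coordinates). Camera axes: x right, y down, z forward; pixel columns grow to the right and rows downward; lengths in m; the calibration is good to about 2 mm. A picture is of the moment at which its call begins. camera_info takes no time and is no camera call.
- arm.hand_in(): hands the job in; it is judged then, once.
The state is a dict: "time": time; "qpos": joint angles; "qd": joint speeds; "joint_efforts": joint torques, N m; "tool_pos": TCP position; "orientation": TCP orientation; "force": force on the tool from outside, world axes, zero at the start; "wrist_torque": the same for the moment, N m; "gripper_width": finger opening in m; "grip_force": force on a finger pad.
Only numpy, scipy, OpenCV 4.12 (cv2) and the standard library are available. Lean on these libraries where they do the work, as an engineer would, in place of code of your own. Each camera call takes 0.05 s, during which the arm holds its last target. There are 200 camera calls.

### The job

Send the projection screen up with the key switch on the sloping control box: turn the key clockwise as far as it will go, then back to where it started, the only place where it comes out, and draw it out. Lay the key gently in the open drawer and slide the drawer fully shut. Leave the lens, the film reel and the brush where they are.

Things in the scene. Friction and masses are not known exactly. Their poses are not given: they have to be found in the camera images.
- console: Fixed grey control box with an aluminium sloping top face that carries the lock: 140 mm deep, 150 mm wide, 30 mm high in front (the robot's side), 128 mm at the back. Origin: on the table, under a point 10 mm behind the middle of the slope; x points to the back, z up. Nothing but the lock rises from the slope, save two lamps 7 mm high in its upper left corner.
- lock: Key switch lock, a 50 x 50 mm square housing 30 mm proud of the slope. Origin: middle of its steel front plate, on the outer surface, on the axis of the key. z axis: out of the lock along the key, 35 degrees from vertical, leaning towards the front of the box. x: up the slope (12 o'clock), y: to the left seen from the front. White dot: start; red dot near 3 o'clock: end of the turn.
- notch (a point): Middle of the notch in the lock's plate, at 12 o'clock, 11 mm up the slope from the axis. The plate is 5 mm thick; its opening is 12 mm square, and the notch, 9 mm wide, reaches 16 mm from the axis. The key's lug passes it only within about 0.2 rad of the start angle; turned, the plate holds the key in. Axes as lock.
- cylinder (a joint): Turn of the brass lock cylinder: 0 at the start, where alone the key comes out; grows as the key turns clockwise seen from outside (12 towards 3 o'clock); stops at 0 and at 1.4 rad. Friction about 0.03 N m, no spring: it stays where it is left. The key has about 0.1 rad of play in it either way, so the cylinder lags the key by that much.
- key: The key, loose, 40 g, standing in the lock at the start. Origin: centre of the underside of its collar, at the start on the lock's origin; z: along the key towards its bow; x: towards its lug, along the bow's width (at the start the axes of lock). Steel collar 18 mm across, 3 mm thick, then a neck 10 mm across up to the bow, which starts 12 mm above the origin.
- key_bow (a point): Near the middle of the key's red plastic bow, the part to grip: on the key's axis, 27 mm above its origin. Bow: 30 mm wide along x, 9 mm thick along y, from 12 to 40 mm above the key's origin. Axes as key.
- key_tip (a point): Tip of the key's steel blade, 24 mm below the key's origin. Shaft 10 mm across from the collar down to 7 mm, then a blade 10 mm (x) by 5 mm (y) to the tip; a lug reaches 14 mm from the axis on the +x side, 7 to 14 mm below the origin. With the key turned home, a straight pull of 26 mm along z frees it. Axes as key.
- unit_drawer0 (a joint): How far the drawer of the small wooden cabinet is open, in m: 0 fully shut, starts between 0.09 and 0.115, at most 0.133. About 1 N of friction, no catch. The cabinet is fixed: 200 mm deep, 190 mm wide, 95 mm high.
- drawer_floor (a point): Middle of the drawer's inner floor, 22 mm above the table; moves with the drawer. x: closing direction (into the cabinet), y: left, z: up. Inside 155 mm long (x), 148 mm wide, 51 mm deep. The green front panel, 184 mm wide, top edge 82 mm above the table, has its outer face at x = -98 mm. The cabinet's top covers the drawer beyond x = -83 mm + the joint's value.
- unit_drawer0_handle (a point): Middle of the drawer's steel bar handle: a level bar along y, 95 mm long, 11 mm thick, its axis 35 mm in front of the front panel's outer face and 57 mm above the table. Axes as drawer_floor.
- lens: Bystander: dark metal projector lens with brass and aluminium rings, standing upright, 52 mm in diameter, 75 mm high. Origin: centre of its underside.
- reel: Bystander: grey film reel lying flat, 124 mm in diameter, 18 mm high. Origin: centre of its underside.
- brush: Bystander: cleaning brush with wooden handle lying flat near the table's left, about 200 mm long along its x. Origin: under the middle of the brush.
Things that resemble listed ones, but are neither listed nor needed, are in the scene too. Several things have the shape of the console; the one meant has the colours described above.

How it is judged:
By the outcome, as a careful person would: the job done as asked, in the order asked, and still so for the second after the job is handed in, with the robot touching nothing.
It also fails if it takes over 64 s, if anything falls off the work surface, if the arm or the gripper's body presses on something with over 40 N, if the wrist force passes 120 N, or if a joint passes its speed limit or range.

## Working session

There is one attempt and no reset: what is moved stays moved. The work goes in short steps, Python scripts to look and compute and a tool call to move; the robot and the scene stay as the last step left them, time stands still between calls to the robot, and variables do not carry over. Pictures are saved under pics/ and viewed, at most 10 in all, crops included, and the job is handed in when it is done.

Besides the shell and the picture viewer there is one more tool, called after "Emit:" by a JSON object that holds its "name" and its "arguments". drive_tool: Moves the arm, as the interface text tells. Its arguments: {"type":"object","properties":{"deltas":{"type":"string"}},"required":["deltas"]}

```bash
mkdir -p pics; ls; python3 - <<'E'
from station import arm
import cv2,numpy as np
for n in("scene","top"):
    p,d=arm.read_camera(n); np.savez(f"{n}0.npz",p=p,d=d); cv2.imwrite(f"pics/{n}0.png",p[:,:,::-1]); c=arm.camera_info(n); print(n,c)
print(arm.read_state())
E
```

```text
pics
scene {'fov_y': 55.44588414466294, 'cx': 318.2410995876868, 'cy': 198.85256271881713, 'view': array([[-0.86116489,  0.50830979,  0.00402285,  0.52507998],
       [ 0.34456721,  0.58953835, -0.73056004, -0.11932306],
       [-0.37372244, -0.62774651, -0.68283662,  1.3971811 ],
       [ 0.        ,  0.        ,  0.        ,  1.        ]])}
top {'fov_y': 56.23523100147433, 'cx': 322.0485656153801, 'cy': 198.33775280983053, 'view': array([[ 0.02412714, -0.99942527,  0.0238121 , -0.0272905 ],
       [-0.99568785, -0.02615748, -0.08900275,  0.59137864],
       [ 0.08957446, -0.02156204, -0.9957467 ,  1.2219594 ],
       [ 0.        ,  0.        ,  0.        ,  1.        ]])}
{'time': 0.1, 'qpos': array([-1.24417342,  0.33380404,  0.03987375,  1.46615652, -0.01338046,
        1.34331579, -0.05848779]), 'qd': array([ 0.00019558, -0.00129972,  0.00063253,  0.00061983, -0.00049912,
        0.00043745,  0.00230952]), 'joint_efforts': array([ 4.68637358e-03, -6.60018754e+01,  1.37068503e+00, -4.06477869e+01,
        1.73019560e-02,  8.78517225e-03,  1.70566443e-05]), 'tool_pos': array([0.26835723, 0.59157249, 0.23054651]), 'orientation': array([ 2.11305988e-01,  9.77419703e-01, -7.02724019e-04, -9.43643005e-05]), 'force': array([-0.13089405, -0.15746053, -0.43812774]), 'wrist_torque': array([-0.00065594, -0.01296405,  0.03921455]), 'grip_force': 0.0, 'gripper_width': 0.08529293770721122}
```

View pics/scene0.png

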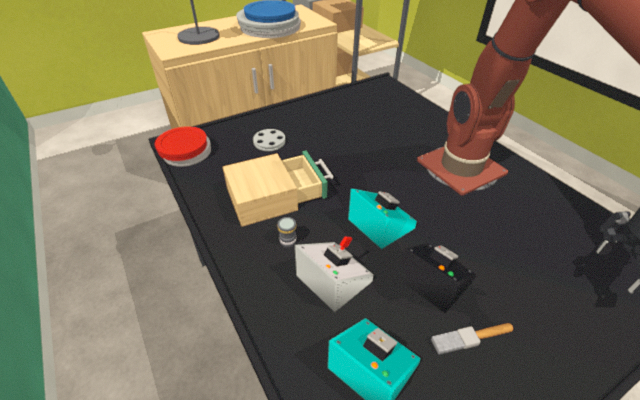

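View pics/top0.png

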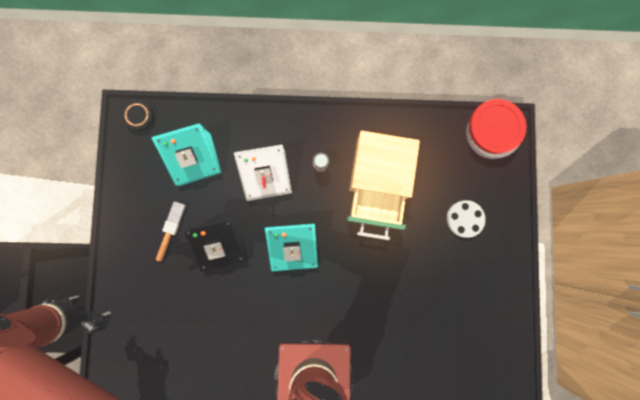

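The top view shows four console-shaped boxes: cyan at (187,155), cyan at (291,248), black at (215,245), and grey/aluminium at (262,172) with a red key in its lock. In the scene view the grey one is at (335,268), and it fits the description (grey box, aluminium slope, key in place). The cabinet's open drawer is at (378,205) in the top view. I'll confirm with an enlarged crop and measure.

```bash
cat > h.py <<'E'
import numpy as np,cv2
from station import arm
def cloud(n,p,d):
    c=arm.camera_info(n); f=200/np.tan(np.radians(c["fov_y"]/2))
    v,u=np.mgrid[:400,:640]; P=np.stack([(u-c["cx"])/f*d,(v-c["cy"])/f*d,d],-1)
    V=c["view"]; return (P-V[:3,3])@V[:3,:3]      # world points
def look(n):
    p,d=arm.read_camera(n); return p,d,cloud(n,p,d)
def crop(p,u0,v0,u1,v1,k,name): cv2.imwrite(name,cv2.resize(p[v0:v1,u0:u1,::-1],None,fx=k,fy=k,interpolation=cv2.INTER_CUBIC)) 
E
python3 - <<'E'
from h import *
out=[]
for n,(u0,v0,u1,v1) in dict(scene=(280,220,385,315),top=(225,135,330,230)).items():
    z=np.load(n+"0.npz");p,d=z["p"],z["d"];W=cloud(n,p,d)
    out.append(cv2.resize(p[v0:v1,u0:u1,::-1],None,fx=3.8,fy=3.8,interpolation=cv2.INTER_CUBIC))
    hsv=cv2.cvtColor(p,cv2.COLOR_RGB2HSV);m=np.zeros((400,640),bool);m[v0:v1,u0:u1]=1
    red=m&((hsv[...,0]<6)|(hsv[...,0]>174))&(hsv[...,1]>150)&(hsv[...,2]>90)&(d>0)
    R=W[red];R=R[R[:,2]>.1];print(n,"red",len(R),np.median(R,0),R.min(0),R.max(0))
    # slope plane: RANSAC over grey bright
    g=m&(hsv[...,1]<60)&(hsv[...,2]>90)&(W[...,2]>.02)&(d>0);G=W[g];G=G[(G[:,0]>.4)]
    rng=np.random.default_rng(0);best=(0,)
    for _ in range(500):
        a,b,c=G[rng.choice(len(G),3,False)];nn=np.cross(b-a,c-a);L=np.linalg.norm(nn)
        if L<1e-5: continue
        nn=nn/L*np.sign(nn[2]) if nn[2] else nn/L
        if abs(nn[2]-.819)>.1: continue
        i=abs((G-a)@nn)<.003
        if i.sum()>best[0]:best=(i.sum(),i,nn,a)
    I=G[best[1]];c=I.mean(0);nn=np.linalg.svd(I-c)[2][2];nn*=np.sign(nn[2])
    print(n,"slope n",nn,"yaw",np.arctan2(-nn[1],-nn[0]),"c",c,len(I),len(G))
    rc=cv2.minAreaRect(I[:,:2].astype(np.float32));print("rect",rc)
    hgt=(G-c)@nn; H=G[(abs(hgt-.03)<.005)]
    print("plate",len(H),H.mean(0),cv2.minAreaRect(H[:,:2].astype(np.float32)) if len(H)>3 else 0)
cv2.imwrite("pics/c1.png",np.hstack(out))
E
```

```text
scene red 93 [0.63376639 0.17481077 0.12733392] [0.61191821 0.16803453 0.10723516] [0.64756852 0.1796863  0.14320357]
scene slope n [-0.55995379 -0.11224102  0.82088593] yaw 0.1978252661494369 c [0.67940381 0.18840802 0.09134993] 1214 3063
rect ((0.6764811277389526, 0.12089844048023224), (0.14252106845378876, 0.26996713876724243), 11.290994644165039)
plate 162 [0.65308733 0.18003757 0.10774939] ((0.6495935320854187, 0.17583493888378143), (0.0436207614839077, 0.05094176158308983), 10.251108169555664)
top red 18 [0.62936147 0.16969772 0.13846289] [0.6150182  0.16691816 0.13009246] [0.64341947 0.17476003 0.14734066]
top slope n [-0.56384884 -0.11178399  0.81827796] yaw 0.1957139379586554 c [0.66771625 0.17242254 0.08342477] 1682 2455
rect ((0.6765860915184021, 0.11208361387252808), (0.1404077261686325, 0.2831684350967407), 11.447176933288574)
plate 187 [0.64959265 0.17419641 0.10714153] ((0.6484463810920715, 0.17421644926071167), (0.04359441250562668, 0.050070807337760925), 11.387112617492676)
```

View pics/c1.png

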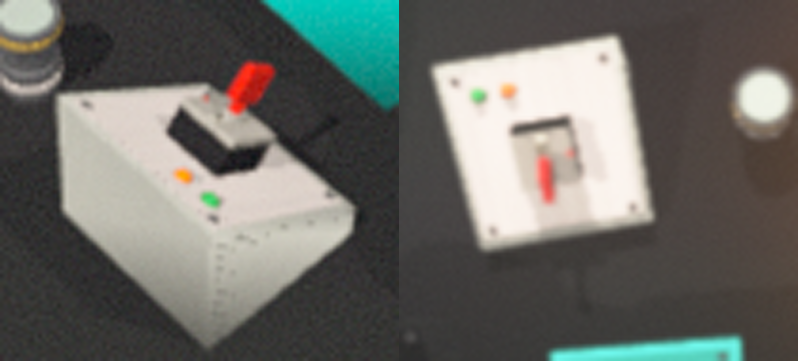

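The crop confirms it: grey box with an aluminium slope, red key standing in its lock, and lamps upper left. Next I'll measure the drawer and bystanders.

```bash
python3 - <<'E'
from h import *
z=np.load("top0.npz");p,d=z["p"],z["d"];W=cloud("top",p,d);hsv=cv2.cvtColor(p,cv2.COLOR_RGB2HSV)
m=np.zeros((400,640),bool);m[125:245,340:425]=1;m&=d>0
T=m&(abs(W[...,2]-.095)<.008)&(hsv[...,0]>8)&(hsv[...,0]<30)&(hsv[...,1]>50)
print("cab top",cv2.minAreaRect(W[T][:,:2].astype(np.float32)),np.median(W[T][:,2]))
g=m&(hsv[...,0]>60)&(hsv[...,0]<95)&(hsv[...,1]>80)&(W[...,2]>.03);G=W[g]
print("green",len(G),cv2.minAreaRect(G[:,:2].astype(np.float32)),np.median(G[:,2]),G[:,:2].mean(0))
h=m&(W[...,2]>.045)&(W[...,2]<.075)&(hsv[...,1]<60)&(hsv[...,2]>120);h[:225]=0;H=W[h]
print("handle",len(H),cv2.minAreaRect(H[:,:2].astype(np.float32)),H.mean(0))
w=T;  # cabinet outline incl. whole
for n,(v,u) in dict(lens=(160,321),reel=(218,466),brush=(215,178)).items(): print(n,W[v,u])
for n in("scene",):
    z=np.load("scene0.npz");p,d=z["p"],z["d"];W=cloud("scene",p,d);hsv=cv2.cvtColor(p,cv2.COLOR_RGB2HSV)
    m=np.zeros((400,640),bool);m[140:225,215:345]=1;m&=d>0
    T=m&(abs(W[...,2]-.095)<.006)
    print("cab top s",cv2.minAreaRect(W[T][:,:2].astype(np.float32)),np.median(W[T][:,2]))
    g=m&(hsv[...,0]>60)&(hsv[...,0]<95)&(hsv[...,1]>80)&(W[...,2]>.07);G=W[g]
    print("green s",len(G),cv2.minAreaRect(G[:,:2].astype(np.float32)))
E
```

```text
cab top ((0.6581884622573853, -0.20682139694690704), (0.1909702867269516, 0.2764420211315155), 82.4189453125) 0.09634002028115327
green 0 ((0.0, 0.0), (0.0, 0.0), 0.0) nan [nan nan]
handle 149 ((0.4840405583381653, -0.18057574331760406), (0.10037638247013092, 0.03949512541294098), 86.8490982055664) [ 0.47733355 -0.1822804   0.06213594]
lens [ 0.71161892 -0.00490828  0.07675323]
reel [ 0.53873468 -0.49914142  0.01991503]
brush [0.52478628 0.46492576 0.0145435 ]
cab top s ((0.704582691192627, -0.21002835035324097), (0.19668033719062805, 0.18573960661888123), 82.41780090332031) 0.0955310834785232
green s 165 ((0.5168275237083435, -0.1845085471868515), (0.18424482643604279, 0.015615823678672314), 82.43135070800781)
  return _methods._mean(a, axis=axis, dtype=dtype,
  ret = ret.dtype.type(ret / rcount)
<stdin>:7: RuntimeWarning: Mean of empty slice.
  ret = um.true_divide(
```

Emit:
{"name": "drive_tool", "arguments": {"deltas": "2.5 -3.2 0 0.0445 -1;2.5 -3.2 0 0.0445 -1;2.5 -3.2 0 0.0445 -1;2.5 -3.2 0 0.0445 -1;2.5 -3.2 0 0.0445 -1;2.5 -3.2 0 0.0445 -1;2.5 -3.2 0 0.0445 -1;2.5 -3.2 0 0.0445 -1;2.5 -3.2 0 0.0445 -1;2.5 -3.2 0 0.0445 -1;2.5 -3.2 0 0.0445 -1;2.5 -3.2 0 0.0445 -1;2.5 -3.2 0 0.0445 -1;2.2 -3.2 0 0.0445 -1;0 0 -2 0 -1;0 0 -1.5 0 -1;0 0 0 0 -1"}}

```text
time: 1.8
tool_pos: [0.6135, 0.1446, 0.1932]
orientation: [-0.099, 0.995, -0.0, -0.003]
force: [-0.2, -0.0, -0.5]
gripper_width: -0.0004
grip_force: 0.0
```

Emit:
{"name": "drive_tool", "arguments": {"deltas": "0 0 -2 0 -1;0 0 -2 0 -1;0 0 -2 0 -1;0 0 -2 0 -1;0 0 0 0 -1"}}

```text
time: 2.3
tool_pos: [0.6133, 0.1451, 0.114]
orientation: [-0.1, 0.995, -0.0, -0.002]
force: [-0.2, 0.6, -0.1]
gripper_width: -0.0002
grip_force: 0.0
```

```bash
python3 - <<'E'
from h import *
a=look("scene")[0];b=look("top")[0]
f=lambda p,u,v:cv2.resize(p[v:v+80,u:u+80,::-1],None,fx=5,fy=5,interpolation=cv2.INTER_CUBIC)
cv2.imwrite("pics/c2.png",np.hstack([f(a,300,215),f(b,225,135)]))
E
```

```text
(no output)
```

View pics/c2.png

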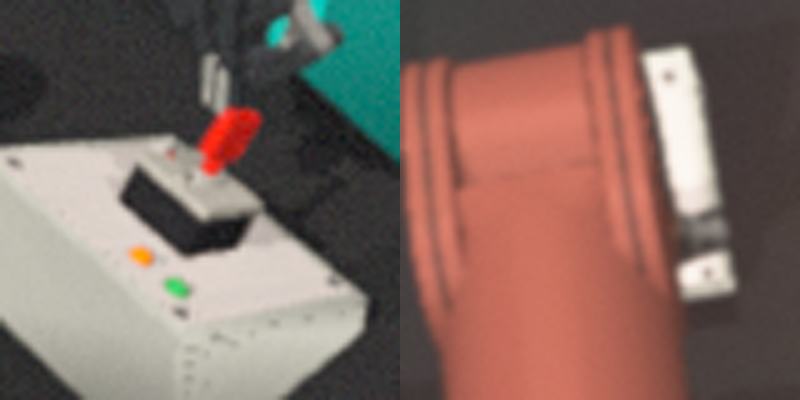

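The view shows the shut fingers (crop left, around (212,80)) just right of and in front of the red bow at (232,140). I'll push the bow's lower half to the left to turn the key clockwise.

Emit:
{"name": "drive_tool", "arguments": {"deltas": "-0.08 0.39 0 0 -1;-0.08 0.39 0 0 -1;-0.08 0.39 0 0 -1;-0.08 0.39 0 0 -1;-0.08 0.39 0 0 -1;0 0 0 0 -1"}}

```text
time: 3.0
tool_pos: [0.6118, 0.1609, 0.1165]
orientation: [-0.097, 0.995, -0.002, -0.0]
force: [-0.1, -8.2, 3.3]
gripper_width: -0.0001
grip_force: 4.3
```

Emit:
{"name": "drive_tool", "arguments": {"deltas": "-0.08 0.39 0 0 -1;-0.08 0.39 0 0 -1;-0.08 0.39 0 0 -1;-0.08 0.39 0 0 -1;-0.08 0.39 0 0 -1;0 0 0 0 -1"}}

```text
time: 3.6
tool_pos: [0.6091, 0.1722, 0.116]
orientation: [-0.094, 0.996, -0.006, -0.0]
force: [2.6, -26.4, 1.4]
gripper_width: -0.0002
grip_force: 12.1
```

Emit:
{"name": "drive_tool", "arguments": {"deltas": "0.2 0.04 0 0 -1;0.2 0.04 0 0 -1;0 0 0 0 -1"}}

```text
time: 3.9
tool_pos: [0.6104, 0.1734, 0.1161]
orientation: [-0.095, 0.995, -0.005, -0.003]
force: [-12.3, -28.2, 12.9]
gripper_width: 0.0003
grip_force: 15.4
```

```bash
cat >> h.py <<'E'
L=np.array([.649,.175,.1055]);ey_=.197
def con():
    t=arm.read_state();d=t["tool_pos"]-L;c,s=np.cos(ey_),np.sin(ey_)
    f=t["force"];print("console TCP mm",np.round(1e3*np.array([c*d[0]+s*d[1],-s*d[0]+c*d[1],d[2]]),1),"F",np.round([c*f[0]+s*f[1],-s*f[0]+c*f[1],f[2]],1),"t",t["time"])
E
python3 - <<'E'
from h import *
con()
a=look("scene")[0];b=look("top")[0]
f=lambda p,u,v:cv2.resize(p[v:v+80,u:u+80,::-1],None,fx=5,fy=5,interpolation=cv2.INTER_CUBIC)
cv2.imwrite("pics/c3.png",np.hstack([f(a,300,215),f(b,225,135)]))
E
```

```text
console TCP mm [-38.2   6.   10.6] F [-17.6 -25.2  12.9] t 3.9
```

View pics/c3.png

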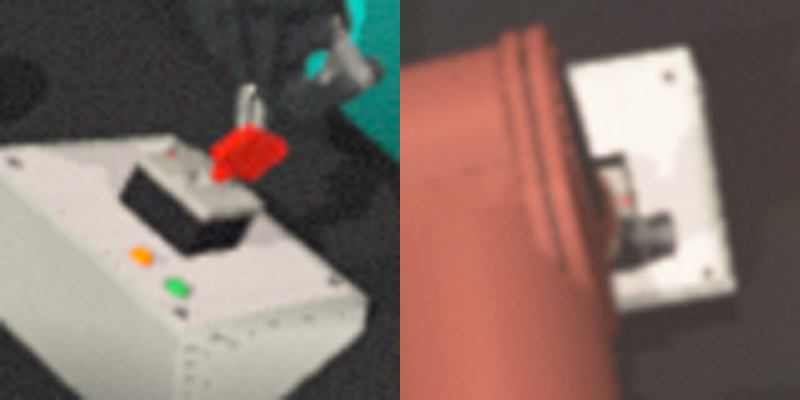

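The key has turned noticeably (bow at crop (248,155)), but the fingers now meet resistance. I'll measure the bow's angle from the depth.

```bash
cat >> h.py <<'E'
def bow():
    p,d,W=look("scene");hsv=cv2.cvtColor(p,cv2.COLOR_RGB2HSV);m=np.zeros((400,640),bool);m[215:290,310:380]=1
    r=m&((hsv[...,0]<6)|(hsv[...,0]>174))&(hsv[...,1]>150)&(hsv[...,2]>90)&(d>0)
    D=W[r]-L;c,s=np.cos(ey_),np.sin(ey_);X=c*D[:,0]+s*D[:,1];Y=-s*D[:,0]+c*D[:,1];Z=D[:,2];s5,c5=np.sin(.611),np.cos(.611)
    Q=1e3*np.stack([c5*X+s5*Z,Y,-s5*X+c5*Z],-1);Q=Q[(Q[:,2]>12)&(Q[:,2]<45)&(abs(Q[:,:2]).max(1)<25)]
    n=np.linalg.svd(Q-Q.mean(0))[2][2]
    print(len(Q),"mean u,left,h",Q.mean(0).round(1),"5%",np.percentile(Q,5,0).round(1),"95%",np.percentile(Q,95,0).round(1),"plane n",n.round(2))
    v=n[:2]/np.linalg.norm(n[:2]);v*=np.sign(v[1]);print("theta from normal",np.degrees(np.arctan2(v[0],v[1])).round(1),"pca",np.linalg.svd(Q[:,:2]-Q[:,:2].mean(0))[2][0].round(2))
E
python3 -c "
from h import *
bow()"
```

```text
96 mean u,left,h [ 0.1 16.  27. ] 5% [-13.    7.4  13.9] 95% [ 9.3 23.5 38.7] plane n [-0.5  -0.83  0.27]
theta from normal 31.1 pca [-0.86  0.51]
```

Emit:
{"name": "drive_tool", "arguments": {"deltas": "-0.3 -0.5 0 0 -1;-0.5 -0.5 0 0 -1;-1 -0.5 0 0 -1;0 0 2.5 0 -1;0 0 2.5 0 -1;0 0 0 0 -1"}}

```text
time: 4.65
tool_pos: [0.5949, 0.1701, 0.1702]
orientation: [-0.099, 0.995, 0.001, 0.003]
force: [0.5, 1.3, -0.0]
gripper_width: -0.0001
grip_force: 0.0
```

```bash
python3 - <<'E'
from h import *
con();bow();print(arm.read_state()["qpos"].round(2))
a=look("scene")[0]
f=lambda p,u,v:cv2.resize(p[v:v+80,u:u+80,::-1],None,fx=5,fy=5,interpolation=cv2.INTER_CUBIC)
cv2.imwrite("pics/c4.png",np.hstack([f(a,300,215),f(np.load("scene0.npz")["p"],300,215)]))
E
```

```text
console TCP mm [-54.1   5.8  64.7] F [ 0.7  1.2 -0. ] t 4.65
99 mean u,left,h [-2.9  7.4 29.4] 5% [-16.7   0.2  15.8] 95% [ 8.  12.6 42. ] plane n [-0.37 -0.93  0.08]
theta from normal 21.8 pca [-0.93  0.37]
[-0.58  0.31  0.28  1.64 -0.09  1.2   1.49]
```

View pics/c4.png

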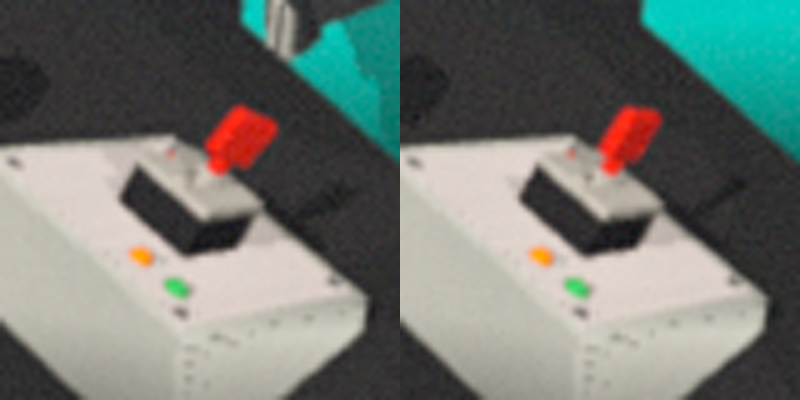

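Once released, the key stands upright again, turned about 22°, so a one-sided push only tilts it. I'll straddle the bow with both fingers loosely and turn it with a couple instead.

Emit:
{"name": "drive_tool", "arguments": {"deltas": "1.25 0 0 -0.1 -0.53;1.2 0.1 0 -0.11 -0.53;1.2 0 0 -0.11 -0.53;0 0 0 0 -0.53;0 0 -1.5 0 -0.53;0 0 -1.5 0 -0.53;0 0 -1.3 0 -0.53;0 0 0 0 -0.53"}}

```text
time: 5.55
tool_pos: [0.628, 0.1697, 0.1202]
orientation: [0.061, 0.998, -0.001, -0.002]
force: [0.4, 0.7, -0.6]
gripper_width: 0.0199
grip_force: 0.3
```

```bash
python3 - <<'E'
from h import *
con();bow()
E
```

```text
console TCP mm [-21.6  -1.1  14.7] F [ 0.6  0.6 -0.6] t 5.55
11 mean u,left,h [ 6.3  0.4 21.8] 5% [ 2.8 -3.7 16. ] 95% [ 8.2  3.4 27.5] plane n [ 0.8  -0.45 -0.39]
theta from normal -60.7 pca [-0.11  0.99]
```

Emit:
{"name": "drive_tool", "arguments": {"deltas": "0.2 0.1 0.8 0 -0.53;0 0 0 -0.06 -0.53;0 0 0 -0.06 -0.53;0 0 0 -0.06 -0.53;0 0 0 -0.06 -0.53;0 0 0 -0.06 -0.53;0 0 0 -0.06 -0.53;0 0 0 -0.06 -0.53;0 0 0 -0.06 -0.53;0 0 0 -0.06 -0.53;0 0 0 -0.06 -0.53;0 0 0 -0.06 -0.53;0 0 0 -0.06 -0.53;0 0 0 0 -0.53"}}

```text
time: 7.0
tool_pos: [0.6327, 0.1707, 0.1328]
orientation: [0.409, 0.912, 0.001, 0.001]
force: [-0.6, -0.5, 1.1]
gripper_width: 0.0201
grip_force: 0.3
```

```bash
python3 - <<'E'
from h import *
con();bow();t=arm.read_state();print(t["wrist_torque"].round(2),t["orientation"].round(3))
E
```

```text
console TCP mm [-16.8  -1.   27.3] F [-0.7 -0.3  1.1] t 7.0
61 mean u,left,h [-7.4  9.3 28.7] 5% [-17.9   4.6  14. ] 95% [ 2.7 12.4 42.9] plane n [ 0.25  0.96 -0.08]
theta from normal 14.8 pca [-0.96  0.26]
[-0.1  -0.02  0.03] [0.408 0.913 0.    0.001]
```

Emit:
{"name": "drive_tool", "arguments": {"deltas": "-0.1 0.1 -0.3 0 -0.58;0 0 -0.2 0 -0.63;0 0 0 0 -0.66;0 0 0 0 -0.66;0 0 0 -0.06 -0.66;0 0 0 -0.06 -0.66;0 0 0 -0.06 -0.66;0 0 0 0 -0.66"}}

```text
time: 7.85
tool_pos: [0.6325, 0.1715, 0.1293]
orientation: [0.49, 0.872, 0.001, 0.001]
force: [-4.4, -2.9, 16.4]
gripper_width: 0.0151
grip_force: 24.4
```

```bash
python3 - <<'E'
from h import *
con();bow();t=arm.read_state();print(t["wrist_torque"].round(2),t["orientation"].round(3))
E
```

```text
console TCP mm [-16.9  -0.2  23.8] F [-4.9 -1.9 16.4] t 7.85
76 mean u,left,h [-7.1 12.1 27.9] 5% [-19.    6.4  13.7] 95% [ 5.  16.4 40.8] plane n [ 0.29  0.95 -0.13]
theta from normal 17.1 pca [-0.96  0.28]
[-0.41  0.72  0.26] [0.489 0.872 0.001 0.001]
```

```bash
python3 - <<'E'
from h import *
a=look("scene")[0]
crop(a,315,220,375,280,10,"pics/c5.png")
E
```

```text
(no output)
```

View pics/c5.png

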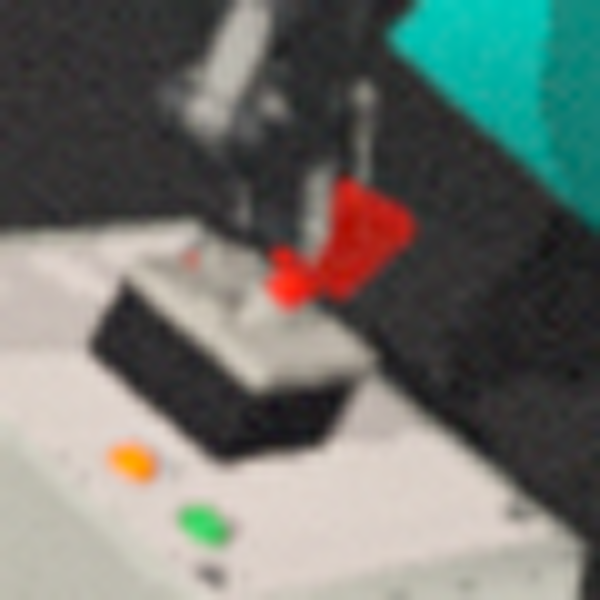

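The near finger at (315,215) and the far finger at (365,130) straddle the red bow at (365,240), and the bow is pinched. I'll compute the feasible key angles for a loose straddle so I can choose gap, height and yaw.

```bash
cat > kin.py <<'E'
import numpy as np
g=np.stack(np.meshgrid(np.linspace(-15,15,31),np.linspace(-4.5,4.5,7),np.linspace(12,40,29),indexing='ij'),-1).reshape(-1,3)
A=.611;M=np.array([[np.cos(A),0,-np.sin(A)],[0,1,0],[np.sin(A),0,np.cos(A)]])
ths=np.radians(np.arange(-20,111,2))
def rng(psi,gap,x,y,z,w=11):
    # key cw by theta, tool cw by psi (rad); returns feasible theta range (deg)
    ok=[]
    for t in ths:
        c,s=np.cos(t),np.sin(t);K=np.stack([c*g[:,0]+s*g[:,1],-s*g[:,0]+c*g[:,1],g[:,2]],-1)@M.T-[x,y,z]
        c,s=np.cos(psi),np.sin(psi);a=c*K[:,0]-s*K[:,1];b=s*K[:,0]+c*K[:,1]
        i=(abs(a)<w)&(K[:,2]>0)
        if not i.any() or abs(b[i]).max()<gap/2+.3: ok.append(np.degrees(t))
    return (round(min(ok)),round(max(ok)),len(ok)) if ok else None
if __name__=="__main__":
    for gap in(15,18,21,24):
        for z in(14,20,25):
            print(gap,z,[(p,rng(np.radians(p),gap,-.7*(z+4),0,z)) for p in(20,50,70,90,105)])
E
python3 kin.py
```

```text
15 14 [(20, None), (50, None), (70, None), (90, None), (105, None)]
15 20 [(20, (6, 20, 8)), (50, None), (70, None), (90, None), (105, None)]
15 25 [(20, (8, 26, 10)), (50, (52, 52, 1)), (70, None), (90, None), (105, None)]
18 14 [(20, (-2, 20, 12)), (50, None), (70, None), (90, None), (105, None)]
18 20 [(20, (0, 26, 14)), (50, (42, 46, 3)), (70, None), (90, None), (105, None)]
18 25 [(20, (0, 32, 17)), (50, (40, 58, 10)), (70, (66, 78, 7)), (90, (86, 94, 5)), (105, (96, 110, 8))]
21 14 [(20, (-6, 28, 18)), (50, None), (70, None), (90, None), (105, None)]
21 20 [(20, (-8, 34, 22)), (50, (32, 52, 11)), (70, (58, 72, 8)), (90, (84, 96, 7)), (105, (102, 110, 5))]
21 25 [(20, (-8, 40, 25)), (50, (32, 68, 19)), (70, (58, 84, 14)), (90, (80, 100, 11)), (105, (92, 110, 10))]
24 14 [(20, (-12, 34, 24)), (50, (42, 44, 2)), (70, None), (90, None), (105, None)]
24 20 [(20, (-12, 40, 27)), (50, (26, 60, 18)), (70, (50, 80, 16)), (90, (76, 104, 15)), (105, (94, 110, 9))]
24 25 [(20, (-12, 46, 30)), (50, (26, 74, 25)), (70, (52, 90, 20)), (90, (74, 106, 17)), (105, (88, 110, 12))]
```

Emit:
{"name": "drive_tool", "arguments": {"deltas": "-0.3 -0.06 0.4 0 -0.53;0 0 0 0 -0.53;0 0 0 -0.05 -0.53;0 0 0 -0.05 -0.53;0 0 0 -0.05 -0.53;0 0 0 -0.05 -0.53;0 0 0 0 -0.53"}}

```text
time: 8.65
tool_pos: [0.6279, 0.1705, 0.1306]
orientation: [0.575, 0.818, -0.0, 0.0]
force: [-1.7, -2.3, 6.0]
gripper_width: 0.0199
grip_force: 4.7
```

```bash
python3 - <<'E'
from h import *
con();bow();t=arm.read_state();print(t["wrist_torque"].round(2),t["orientation"].round(3))
E
```

```text
console TCP mm [-21.5  -0.2  25.1] F [-2.1 -1.9  6. ] t 8.65
77 mean u,left,h [-7.4 10.4 28.4] 5% [-19.5   4.5  13.8] 95% [ 3.3 14.1 41.9] plane n [-0.29 -0.95  0.07]
theta from normal 16.8 pca [-0.96  0.29]
[-0.62  0.35  0.06] [ 0.574  0.819 -0.     0.   ]
```

Emit:
{"name": "drive_tool", "arguments": {"deltas": "0 0 1 0 -0.53;0 0 2 0 -0.53;0 0 2 0 -0.53;0 0 0 0 -0.53"}}

```text
time: 9.1
tool_pos: [0.6293, 0.1718, 0.1835]
orientation: [0.574, 0.819, 0.002, 0.001]
force: [-0.7, -0.3, 0.5]
gripper_width: 0.0196
grip_force: 0.0
```

```bash
python3 - <<'E'
from h import *
con();bow()
p,d,W=look("scene");np.savez("s6.npz",p=p,d=d)
f=lambda p:cv2.resize(p[215:275,310:370,::-1],None,fx=6,fy=6,interpolation=cv2.INTER_CUBIC)
cv2.imwrite("pics/c6.png",f(p))
E
```

```text
console TCP mm [-20.    0.7  78. ] F [-0.8 -0.2  0.5] t 9.1
100 mean u,left,h [-4.6  8.1 28.1] 5% [-19.1   1.5  14. ] 95% [ 6.7 13.  41.1] plane n [-0.31 -0.95  0.07]
theta from normal 18.2 pca [-0.95  0.31]
```

View pics/c6.png

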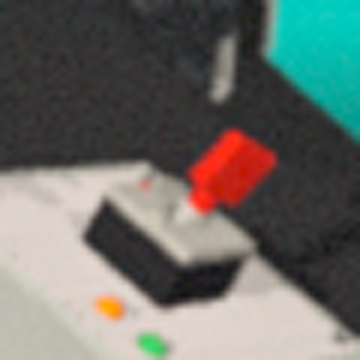

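The bow stands free at crop (235,170), clearly turned from the start. The depth estimate is rough, so I'll fit the angle by silhouette.

```bash
cat >> h.py <<'E'
A_=.611;M_=np.array([[np.cos(A_),0,-np.sin(A_)],[0,1,0],[np.sin(A_),0,np.cos(A_)]])
def redmask(p):
    hsv=cv2.cvtColor(p,cv2.COLOR_RGB2HSV);m=np.zeros((400,640),bool);m[215:290,310:380]=1
    r=m&((hsv[...,0]<6)|(hsv[...,0]>174))&(hsv[...,1]>150)&(hsv[...,2]>90)
    n,l,s,_=cv2.connectedComponentsWithStats(r.astype(np.uint8));return l==1+np.argmax(s[1:,4])
def fit(p,k=6):
    m=redmask(p)[215:290,310:380];m=cv2.resize(m.astype(np.uint8)*255,None,fx=k,fy=k,interpolation=cv2.INTER_LINEAR)>127
    c=arm.camera_info("scene");f=200/np.tan(np.radians(c["fov_y"]/2));V=c["view"];cy,sy=np.cos(ey_),np.sin(ey_)
    cor=np.array([(x,y,z) for x in(-15,15) for y in(-4.5,4.5) for z in(12,40)],float);out=[]
    for th in range(-16,111,4):
        t=np.radians(th);K=np.stack([np.cos(t)*cor[:,0]+np.sin(t)*cor[:,1],-np.sin(t)*cor[:,0]+np.cos(t)*cor[:,1],cor[:,2]],-1)@M_.T/1e3
        w=np.stack([cy*K[:,0]-sy*K[:,1],sy*K[:,0]+cy*K[:,1],K[:,2]],-1)+L;q=w@V[:3,:3].T+V[:3,3]
        uv=np.stack([q[:,0]/q[:,2]*f+c["cx"]-310,q[:,1]/q[:,2]*f+c["cy"]-215],-1)*k+k/2
        b=np.zeros(m.shape,np.uint8);cv2.fillConvexPoly(b,cv2.convexHull(uv.astype(np.int32)),1);best=0
        for dx in range(-12,13,3):
            for dy in range(-12,13,3):
                s=np.roll(b,(dy,dx),(0,1))>0;i=(s&m).sum()/(s|m).sum()
                if i>best:best=i;bb=(dx/k,dy/k)
        out.append((round(best,3),th,bb))
    return sorted(out)[::-1][:5]
E
python3 - <<'E'
from h import *
print(fit(np.load("scene0.npz")["p"]));print(fit(np.load("s6.npz")["p"]))
E
```

```text
[(np.float64(0.832), 0, (0.5, 0.5)), (np.float64(0.828), -4, (0.5, 0.5)), (np.float64(0.8), 4, (0.5, 0.5)), (np.float64(0.798), -8, (1.0, 0.5)), (np.float64(0.768), 8, (1.0, 0.5))]
[(np.float64(0.751), 8, (2.0, 1.5)), (np.float64(0.744), 12, (2.0, 1.5)), (np.float64(0.743), 4, (2.0, 1.5)), (np.float64(0.74), 16, (2.0, 1.5)), (np.float64(0.737), 0, (2.0, 1.5))]
```

```bash
cat >> h.py <<'E'
from scipy.optimize import differential_evolution
from scipy.spatial.transform import Rotation as Ro
def fit2(p,d,k=4,lean=.5,lift=4,tmax=110):
    m0=redmask(p);W=cloud("scene",p,d);D=W[cv2.erode(m0.astype(np.uint8),np.ones((3,3)))>0]-L
    cy,sy=np.cos(ey_),np.sin(ey_);C=np.array([[cy,-sy,0],[sy,cy,0],[0,0,1]]);Q=D@C@M_*1e3
    m=cv2.resize(m0[215:290,310:380].astype(np.uint8)*255,None,fx=k,fy=k,interpolation=cv2.INTER_LINEAR)>127
    c=arm.camera_info("scene");f=200/np.tan(np.radians(c["fov_y"]/2));V=c["view"]
    cor=np.array([(x,y,z) for x in(-15,15) for y in(-4.5,4.5) for z in(12,40)],float)
    def cost(a):
        R=Ro.from_euler("xyz",[a[1],a[2],0]).as_matrix()@Ro.from_euler("z",-a[0]).as_matrix();o=np.array([a[3],a[4],a[5]])
        w=((cor@R.T+o)/1e3)@M_.T@C.T+L;q=w@V[:3,:3].T+V[:3,3]
        uv=np.stack([q[:,0]/q[:,2]*f+c["cx"]-310+.5,q[:,1]/q[:,2]*f+c["cy"]-215+.5],-1)*k+k/2
        b=np.zeros(m.shape,np.uint8);cv2.fillConvexPoly(b,cv2.convexHull(uv.astype(np.int32)),1);s=b>0
        loc=(Q-o)@R-[0,0,26];e=abs(loc)-[15,4.5,14];dist=np.where((e<0).all(1),-e.max(1),np.linalg.norm(np.maximum(e,0),axis=1))
        return 1-(s&m).sum()/(s|m).sum()+np.median(dist)/10+.02*(a[1]**2+a[2]**2)/.1
    r=differential_evolution(cost,[(-.35,np.radians(tmax)),(-lean,lean),(-lean,lean),(-2,2),(-2,2),(-1,lift)],seed=1,maxiter=60,popsize=12)
    print("theta",np.degrees(r.x[0]).round(),"lean about u,left",np.degrees(r.x[1:3]).round(),"o",r.x[3:].round(1),"cost",round(r.fun,3))
E
python3 - <<'E'
from h import *
for n in("scene0","s6"):
    z=np.load(n+".npz");fit2(z["p"],z["d"])
E
```

```text
theta -2.0 lean about u,left [ 0. -1.] o [-0.4 -0.   0.2] cost 0.227
theta 11.0 lean about u,left [ -9. -11.] o [-1.9  0.5  1.4] cost 0.209
```

The key does lean in its play (about 10°) and has hardly turned. I'll change approach: with fingers shut, push the bow's upper half from the left, low on the bow near the plate, where it can't lean away. After that I'll push down-slope on the right side.

Emit:
{"name": "drive_tool", "arguments": {"deltas": "0.24 0.38 0 0.143 -1;0.24 0.38 0 0.143 -1;0.24 0.38 0 0.143 -1;0.24 0.38 0 0.143 -1;0.24 0.38 0 0.143 -1;0.24 0.38 0 0.143 -1;0.24 0.38 0 0.143 -1;0.24 0.38 0 0.143 -1;0.24 0.38 0 0.143 -1;0.24 0.38 0 0.143 -1;0 0 0 0 -1;0 0 -2 0 -1;0 0 -2 0 -1;0 0 -1.5 0 -1;0 0 0 0 -1;0 0 0 0 -1"}}

```text
time: 10.8
tool_pos: [0.6519, 0.2091, 0.1253]
orientation: [-0.103, 0.995, -0.0, -0.0]
force: [-0.3, 0.2, 0.2]
gripper_width: -0.0001
grip_force: 0.0
```

```bash
python3 - <<'E'
from h import *
con();print(arm.read_state()["orientation"].round(3));p,d,W=look("scene");fit2(p,d)
E
```

```text
console TCP mm [ 9.5 32.8 19.8] F [-0.3  0.3  0.2] t 10.8
[-0.103  0.995 -0.    -0.   ]Traceback (most recent call last):
  File "<stdin>", line 2, in <module>
  File "h.py", line 45, in fit2
    m0=redmask(p);W=cloud("scene",p,d);D=W[cv2.erode(m0.astype(np.uint8),np.ones((3,3)))>0]-L
  File "h.py", line 26, in redmask
    n,l,s,_=cv2.connectedComponentsWithStats(r.astype(np.uint8));return l==1+np.argmax(s[1:,4])
                                                                             ~~~~~~~~~^^^^^^^^^
    return _wrapfunc(a, 'argmax', axis=axis, out=out, **kwds)
    return bound(*args, **kwds)
ValueError: attempt to get argmax of an empty sequence
```

Emit:
{"name": "drive_tool", "arguments": {"deltas": "0.15 0.03 -0.2 0 -1;0.08 -0.39 0 0 -1;0.08 -0.39 0 0 -1;0.08 -0.39 0 0 -1;0.08 -0.39 0 0 -1;0.08 -0.39 0 0 -1;0.08 -0.39 0 0 -1;0.08 -0.39 0 0 -1;0.08 -0.39 0 0 -1;0 0 0 0 -1"}}

```text
time: 11.85
tool_pos: [0.6601, 0.1773, 0.1234]
orientation: [-0.103, 0.995, -0.0, 0.0]
force: [-0.6, -0.3, 0.5]
gripper_width: 0.0004
grip_force: 0.0
```

Emit:
{"name": "drive_tool", "arguments": {"deltas": "0.08 -0.39 0 0 -1;0.08 -0.39 0 0 -1;0 0 0 0 -1"}}

```text
time: 12.15
tool_pos: [0.6617, 0.1695, 0.1233]
orientation: [-0.103, 0.995, -0.0, 0.0]
force: [-0.4, -0.4, 0.2]
gripper_width: 0.0002
grip_force: 0.0
```

```bash
python3 - <<'E'
from h import *
con();print(arm.read_state()["wrist_torque"].round(2))
E
```

```text
console TCP mm [11.4 -7.9 17.8] F [-0.5 -0.3  0.2] t 12.15
[0.03 0.04 0.  ]
```

Emit:
{"name": "drive_tool", "arguments": {"deltas": "0.08 -0.39 0 0 -1;0.08 -0.39 0 0 -1;0.08 -0.39 0 0 -1;0 0 0 0 -1"}}

```text
time: 12.55
tool_pos: [0.6641, 0.1576, 0.1234]
orientation: [-0.103, 0.995, -0.0, 0.0]
force: [-0.1, 0.1, -0.8]
gripper_width: -0.0003
grip_force: 0.0
```

```bash
python3 - <<'E'
from h import *
con();p,d,W=look("scene");fit2(p,d);bow()
E
```

```text
console TCP mm [ 11.4 -20.   17.9] F [-0.   0.1 -0.8] t 12.55
theta 8.0 lean about u,left [-10. -13.] o [-1.7  0.8  1.8] cost 0.214
100 mean u,left,h [-4.8  8.  28. ] 5% [-20.3   1.3  14.8] 95% [ 5.7 12.6 41.3] plane n [-0.32 -0.94  0.07]
theta from normal 18.9 pca [-0.95  0.32]
```

The sweep passed above the leaning bow without touching it. I'll go back and repeat 6–7 mm further down-slope and slightly lower.

Emit:
{"name": "drive_tool", "arguments": {"deltas": "-0.24 1.18 0 0 -1;-0.24 1.18 0 0 -1;-0.24 1.18 0 0 -1;-0.24 1.18 0 0 -1;-0.7 -0.14 -0.2 0 -1;0 0 0 0 -1;0.16 -0.78 0 0 -1;0.16 -0.78 0 0 -1;0.08 -0.39 0 0 -1;0.08 -0.39 0 0 -1;0.08 -0.39 0 0 -1;0 0 0 0 -1"}}

```text
time: 13.85
tool_pos: [0.6523, 0.1802, 0.1216]
orientation: [-0.104, 0.995, 0.002, -0.0]
force: [-3.5, 9.7, 2.9]
gripper_width: -0.0001
grip_force: 4.9
```

```bash
python3 -c "
from h import *
con()"
```

```text
console TCP mm [ 4.2  4.5 16.1] F [-1.6 10.2  2.9] t 13.85
```

Emit:
{"name": "drive_tool", "arguments": {"deltas": "0.08 -0.39 0 0 -1;0.08 -0.39 0 0 -1;0 0 0 0 -1"}}

```text
time: 14.15
tool_pos: [0.6528, 0.1775, 0.1217]
orientation: [-0.106, 0.994, 0.005, -0.0]
force: [-5.0, 19.9, 2.1]
gripper_width: 0.0002
grip_force: 10.5
```

```bash
python3 -c "
from h import *
con()"
```

```text
console TCP mm [ 4.3  1.7 16.2] F [-1.  20.5  2.1] t 14.15
```

Emit:
{"name": "drive_tool", "arguments": {"deltas": "0.08 -0.39 0 0 -1;0.08 -0.39 0 0 -1;0 0 0 0 -1"}}

```text
time: 14.45
tool_pos: [0.6534, 0.175, 0.1218]
orientation: [-0.108, 0.994, 0.007, -0.001]
force: [-8.6, 31.2, 1.6]
gripper_width: 0.0002
grip_force: 16.4
```

```bash
python3 - <<'E'
from h import *
con();p,d,W=look("scene");fit2(p,d)
E
```

```text
console TCP mm [ 4.3 -0.8 16.3] F [-2.3 32.3  1.6] t 14.45
theta 63.0 lean about u,left [ 28. -22.] o [-0.   0.8  3.6] cost nan
  return _methods._mean(a, axis=axis, dtype=dtype,
  ret = ret.dtype.type(ret / rcount)
h.py:54: RuntimeWarning: invalid value encountered in cast
  b=np.zeros(m.shape,np.uint8);cv2.fillConvexPoly(b,cv2.convexHull(uv.astype(np.int32)),1);s=b>0
```

I think the lean has wedged the key's lug in the notch: θ is stuck near 0.2 rad, which is the notch limit. I'll back off, grip the bow firmly, reseat the key straight against the plate, and only then turn it.

Emit:
{"name": "drive_tool", "arguments": {"deltas": "-0.16 0.8 0 0 -1;-0.16 0.8 0 0 -1;-0.16 0.8 0 0 -1;0 0 3 0 -1;0 0 3 0 -0.5;0 0 0 0 0.2;0 0 0 0 0.2"}}

```text
time: 15.2
tool_pos: [0.652, 0.1846, 0.182]
orientation: [-0.103, 0.995, -0.0, 0.001]
force: [0.5, -0.2, 0.4]
gripper_width: 0.0433
grip_force: 0.0
```

```bash
python3 - <<'E'
from h import *
con();p,d,W=look("scene");fit2(p,d)
E
```

```text
console TCP mm [ 4.8  8.9 76.5] F [ 0.4 -0.3  0.4] t 15.2
theta -3.0 lean about u,left [-1. -3.] o [-0.3 -0.7 -1. ] cost 0.363
```

Emit:
{"name": "drive_tool", "arguments": {"deltas": "-1 -0.6 0 0 0.2;-1 -0.6 0 0 0.2;0 0 0 0 0.2;0 0 -2.5 0 0.2;0 0 -2.5 0 0.2;0 0 -2 0 0.2;0 0 0 0 0.2"}}

```text
time: 15.95
tool_pos: [0.6293, 0.1731, 0.1074]
orientation: [-0.103, 0.995, -0.001, -0.003]
force: [0.2, 0.1, -0.8]
gripper_width: 0.0511
grip_force: 0.0
```

```bash
python3 - <<'E'
from h import *
con()
E
```

```text
console TCP mm [-19.6   2.    1.9] F [ 0.2  0.1 -0.8] t 15.95
```

Emit:
{"name": "drive_tool", "arguments": {"deltas": "0 0 0 0 -0.2;0 0 0 0 -0.5;0 0 0 0 -0.8;0 0 0 0 -1;0 0 0 0 -1;0 0 0 0 -1;0 0 0 0 -1"}}

```text
time: 16.65
tool_pos: [0.6321, 0.1734, 0.1124]
orientation: [-0.103, 0.995, 0.0, 0.001]
force: [0.3, -2.3, 6.3]
gripper_width: 0.0076
grip_force: 59.7
```

```bash
python3 - <<'E'
from h import *
con();print(arm.read_state()["orientation"].round(3),arm.read_state()["wrist_torque"].round(2));p,d,W=look("scene")
try: bow()
except Exception as e: print(e)
b=look("top")[0]
f=lambda p,u,v:cv2.resize(p[v:v+60,u:u+60,::-1],None,fx=6,fy=6,interpolation=cv2.INTER_CUBIC)
cv2.imwrite("pics/c7.png",np.hstack([f(p,310,215),f(b,235,150)]))
E
```

```text
console TCP mm [-16.9   1.7   6.9] F [-0.1 -2.3  6.3] t 16.65
[-0.103  0.995  0.     0.001] [-0.43 -0.23 -0.03]
15 mean u,left,h [ 8.3  0.2 22.3] 5% [ 6.8 -3.1 16. ] 95% [10.2  3.3 28.2] plane n [0.98 0.14 0.12]
theta from normal 82.2 pca [0.06 1.  ]
```

View pics/c7.png

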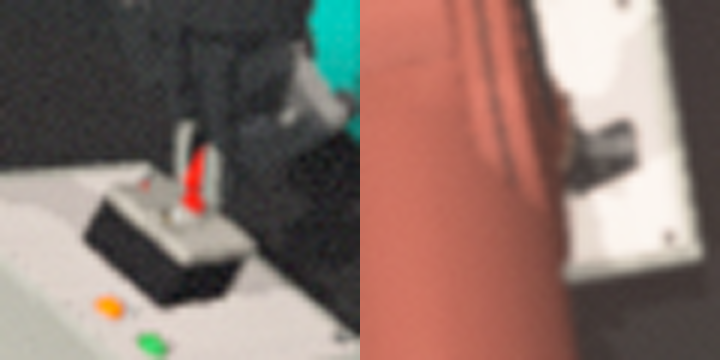

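The bow's upslope end shows between the pads at crop (195,180), with the key seated at (180,215) and leaning slightly down-slope. I'll push it upright and into the lock.

Emit:
{"name": "drive_tool", "arguments": {"deltas": "0.2 0.04 -0.1 0 -1;0.2 0.04 0 0 -1;0.2 0.04 0 0 -1;0 0 0 0 -1;0 0 0 0 -1"}}

```text
time: 17.3
tool_pos: [0.6348, 0.1737, 0.1122]
orientation: [-0.103, 0.995, -0.0, -0.003]
force: [-18.2, -6.7, 25.4]
gripper_width: 0.0079
grip_force: 62.7
```

```bash
cat >> h.py <<'E'
def endface():
    p,d,W=look("scene");m0=redmask(p);D=W[m0&(d>0)]-L
    cy,sy=np.cos(ey_),np.sin(ey_);C=np.array([[cy,-sy,0],[sy,cy,0],[0,0,1]]);Q=D@C@M_*1e3;Q=Q[(abs(Q[:,:2]).max(1)<30)&(Q[:,2]<48)]
    print(len(Q),"red mean u,left,h",Q.mean(0).round(1),"du/dh",np.polyfit(Q[:,2],Q[:,0],1).round(2),"dl/dh",np.polyfit(Q[:,2],Q[:,1],1).round(2),"h",Q[:,2].min().round(),Q[:,2].max().round())
E
python3 -c "
from h import *
con();endface()"
```

```text
console TCP mm [-14.2   1.5   6.7] F [-19.2  -3.   25.4] t 17.3
19 red mean u,left,h [ 6.9  0.4 15.6] du/dh [ 0.53 -1.37] dl/dh [-0.11  2.2 ] h 4.0 27.0
```

The reaction is about 32 N along the key's axis, so the key is fully seated. I'll turn it about 24° in this firm grip to take the lug past the notch, following the arc.

Emit:
{"name": "drive_tool", "arguments": {"deltas": "0.02 0.07 0 -0.07 -1;0.02 0.07 0 -0.07 -1;0.02 0.07 0 -0.07 -1;0 0 0 0 -1"}}

```text
time: 17.75
tool_pos: [0.6345, 0.1766, 0.1124]
orientation: [0.002, 1.0, -0.0, -0.003]
force: [-23.9, -6.6, 30.0]
gripper_width: 0.0077
grip_force: 63.5
```

Emit:
{"name": "drive_tool", "arguments": {"deltas": "0.02 0.07 0 -0.07 -1;0.02 0.07 0 -0.07 -1;0.02 0.07 0 -0.07 -1;0 0 0 0 -1"}}

```text
time: 18.15
tool_pos: [0.6352, 0.1796, 0.1129]
orientation: [0.107, 0.994, 0.0, -0.003]
force: [-24.4, -5.2, 31.9]
gripper_width: 0.008
grip_force: 66.4
```

```bash
python3 -c "
from h import *
con();print(arm.read_state()['wrist_torque'].round(2),arm.read_state()['orientation'].round(3));endface()"
```

```text
console TCP mm [-12.6   7.2   7.4] F [-24.9  -0.3  31.9] t 18.15
[-0.57  5.48  0.69] [ 0.107  0.994  0.    -0.003]
2 red mean u,left,h [-0.9 21.4 30. ] du/dh [  3.08 -93.4 ] dl/dh [  1.17 -13.77] h 27.0 33.0
```

Emit:
{"name": "drive_tool", "arguments": {"deltas": "0.07 0.08 0.03 -0.07 -1;0.07 0.08 0.03 -0.07 -1;0 0 0 0 -1"}}

```text
time: 18.5
tool_pos: [0.6382, 0.1807, 0.1137]
orientation: [0.176, 0.984, 0.0, -0.002]
force: [-18.5, -6.2, 29.0]
gripper_width: 0.0077
grip_force: 71.3
```

Emit:
{"name": "drive_tool", "arguments": {"deltas": "0.07 0.08 0.03 -0.07 -1;0.07 0.08 0.03 -0.07 -1;0 0 0 0 -1"}}

```text
time: 18.8
tool_pos: [0.6391, 0.1815, 0.114]
orientation: [0.245, 0.97, -0.001, -0.002]
force: [-4.1, -17.8, 22.8]
gripper_width: 0.008
grip_force: 86.3
```

```bash
python3 -c "
from h import *
con();print(arm.read_state()['wrist_torque'].round(2),arm.read_state()['orientation'].round(3))"
```

```text
console TCP mm [-8.5  8.3  8.5] F [ -7.5 -16.6  22.8] t 18.8
[-2.78  0.97  0.93] [ 0.245  0.97  -0.001 -0.002]
```

Emit:
{"name": "drive_tool", "arguments": {"deltas": "0 0 0 0 -0.8;0 0 0 0 -0.5;0 0 0 0 -0.5;0 0 1.5 0 -0.5;0 0 2.5 0 -0.5;0 0 2.5 0 -0.5;0 0 0 0 -0.5"}}

```text
time: 19.5
tool_pos: [0.6429, 0.1831, 0.1802]
orientation: [0.244, 0.97, 0.002, 0.002]
force: [0.4, -0.3, -0.3]
gripper_width: 0.0215
grip_force: 0.0
```

```bash
python3 -c "
from h import *
con();p,d,W=look('scene');np.savez('s8.npz',p=p,d=d);fit2(p,d);fit2(p,d,lean=.12,lift=1);bow();print(fit(p))"
```

```text
console TCP mm [-4.4  9.2 74.7] F [ 0.3 -0.4 -0.3] t 19.5
theta 33.0 lean about u,left [-1. -3.] o [-0.9 -1.3 -0.2] cost 0.239
theta 33.0 lean about u,left [-1. -0.] o [-1.8 -1.3 -0.4] cost 0.24
114 mean u,left,h [-0.   3.2 27.3] 5% [-11.5  -5.2  14.3] 95% [10.  10.6 39.9] plane n [ 0.55  0.83 -0.01]
theta from normal 33.5 pca [-0.83  0.55]
[(np.float64(0.828), 28, (0.5, 0.5)), (np.float64(0.826), 32, (0.5, 0.5)), (np.float64(0.826), 16, (1.0, 1.0)), (np.float64(0.824), 24, (1.0, 0.5)), (np.float64(0.818), 20, (1.0, 0.5))]
```

The key now stands upright at θ≈33° with the lug behind the plate. Next is a loose straddle, turned with a couple.

Emit:
{"name": "drive_tool", "arguments": {"deltas": "-0.62 -0.6 0 0 -0.5;-0.62 -0.6 0 0 -0.5;0 0 -2 0 -0.5;0 0 -2 0 -0.5;0 0 -1 0 -0.5;0 0 0 -0.06 -0.5;0 0 0 -0.06 -0.5;0 0 0 -0.06 -0.5;0 0 0 -0.06 -0.5;0 0 0 -0.06 -0.5;0 0 0 -0.06 -0.5;0 0 0 -0.06 -0.5;0 0 0 -0.06 -0.5;0 0 0 0 -0.5"}}

```text
time: 21.0
tool_pos: [0.6284, 0.1703, 0.1264]
orientation: [0.468, 0.884, -0.0, -0.0]
force: [-0.3, 0.4, 0.8]
gripper_width: 0.0216
grip_force: 1.3
```

```bash
python3 -c "
from h import *
con();print(arm.read_state()['wrist_torque'].round(2),arm.read_state()['orientation'].round(3));bow()"
```

```text
console TCP mm [-21.1  -0.6  20.9] F [-0.2  0.5  0.8] t 21.0
[0.1  0.14 0.05] [ 0.468  0.884 -0.    -0.   ]
45 mean u,left,h [-5.7  7.  25.1] 5% [-12.   -5.3  13. ] 95% [ 5.3 12.9 39.8] plane n [0.73 0.68 0.06]
theta from normal 46.9 pca [-0.71  0.71]
```

Emit:
{"name": "drive_tool", "arguments": {"deltas": "0.1 0.05 0.3 0 -0.5;0 0 0 -0.06 -0.5;0 0 0 -0.06 -0.5;0 0 0 -0.06 -0.5;0 0 0 -0.06 -0.5;0 0 0 -0.06 -0.5;0 0 0 -0.06 -0.5;0 0 0 -0.06 -0.5;0 0 0 -0.06 -0.5;0 0 0 -0.06 -0.5;0 0 0 0 -0.5"}}

```text
time: 22.15
tool_pos: [0.6295, 0.1703, 0.1299]
orientation: [0.686, 0.727, -0.0, -0.0]
force: [-4.6, -1.6, 5.8]
gripper_width: 0.0218
grip_force: 4.1
```

```bash
python3 -c "
from h import *
con();print(arm.read_state()['wrist_torque'].round(2),arm.read_state()['orientation'].round(3));bow()"
```

```text
console TCP mm [-20.   -0.8  24.4] F [-4.8 -0.7  5.8] t 22.15
[-0.23  1.02  0.13] [ 0.686  0.727 -0.    -0.   ]
94 mean u,left,h [-0.5  8.8 27.4] 5% [-7.1 -1.7 13.8] 95% [ 5.7 17.3 39.7] plane n [-0.89 -0.45 -0.03]
theta from normal 63.5 pca [-0.45  0.89]
```

Emit:
{"name": "drive_tool", "arguments": {"deltas": "0 0 0 -0.06 -0.5;0 0 0 -0.06 -0.5;0 0 0 -0.06 -0.5;0 0 0 -0.06 -0.5;0 0 0 0 -0.5"}}

```text
time: 22.7
tool_pos: [0.6293, 0.1705, 0.1298]
orientation: [0.768, 0.64, -0.001, -0.0]
force: [-5.5, -0.8, 6.7]
gripper_width: 0.0212
grip_force: 5.2
```

```bash
python3 -c "
from h import *
con();print(arm.read_state()['wrist_torque'].round(2),arm.read_state()['orientation'].round(3));bow();p,d,W=look('scene');fit2(p,d)"
```

```text
console TCP mm [-20.1  -0.5  24.3] F [-5.6  0.3  6.7] t 22.7
[-0.22  1.35  0.09] [ 0.768  0.64  -0.001 -0.   ]
103 mean u,left,h [ 2.4  8.9 28.2] 5% [-1.9 -3.1 13.8] 95% [ 6.1 19.3 39.4] plane n [0.99 0.16 0.02]
theta from normal 81.0 pca [-0.15  0.99]
theta 83.0 lean about u,left [-6. -4.] o [ 1.1 -0.2 -0.5] cost 0.357
```

Emit:
{"name": "drive_tool", "arguments": {"deltas": "0 0 0 -0.06 -0.5;0 0 0 -0.06 -0.5;0 0 0 -0.06 -0.5;0 0 0 0 -0.5"}}

```text
time: 23.2
tool_pos: [0.6287, 0.1703, 0.13]
orientation: [0.823, 0.569, -0.001, -0.001]
force: [-10.2, -1.6, 11.9]
gripper_width: 0.0214
grip_force: 10.5
```

```bash
python3 -c "
from h import *
con();print(arm.read_state()['wrist_torque'].round(2),arm.read_state()['orientation'].round(3));bow();p,d,W=look('scene');fit2(p,d)"
```

```text
console TCP mm [-20.8  -0.6  24.5] F [-10.3   0.4  11.9] t 23.2
[-0.39  2.24  0.2 ] [ 0.823  0.569 -0.001 -0.001]
111 mean u,left,h [ 3.3  7.6 27.1] 5% [ 0.1 -5.5 13.5] 95% [ 5.8 19.3 39.7] plane n [ 1.    0.07 -0.02]
theta from normal 86.2 pca [-0.07  1.  ]
theta 91.0 lean about u,left [-6.  4.] o [-1.8  0.2 -0.2] cost 0.324
```

Emit:
{"name": "drive_tool", "arguments": {"deltas": "0 0 0 -0.06 -0.5;0 0 0 -0.06 -0.5;0 0 0 -0.06 -0.5;0 0 0 0 -0.5"}}

```text
time: 23.7
tool_pos: [0.6279, 0.17, 0.1304]
orientation: [0.87, 0.492, -0.002, -0.001]
force: [-16.6, -4.3, 18.1]
gripper_width: 0.0217
grip_force: 20.2
```

```bash
python3 -c "
from h import *
con();print(arm.read_state()['wrist_torque'].round(2),arm.read_state()['qpos'].round(2));bow()"
```

```text
console TCP mm [-21.7  -0.8  24.9] F [-17.2  -0.9  18.1] t 23.7
[-0.69  3.73  0.45] [-0.88  0.49  0.75  1.61 -0.35  1.19 -0.6 ]
112 mean u,left,h [ 4.4  7.6 27.2] 5% [ 0.2 -5.6 13.9] 95% [ 7.4 20.1 39.4] plane n [-1.   -0.05  0.03]
theta from normal 87.0 pca [-0.05  1.  ]
```

The key sits at 87° and turns no further while the force rises, so it's at the end stop. Now I'll turn it back.

Emit:
{"name": "drive_tool", "arguments": {"deltas": "0 0 0 0.1 -0.5;0 0 0 0.1 -0.5;0 0 0 0.1 -0.5;0 0 0 0.1 -0.5;0 0 0 0.1 -0.5;0 0 0 0.1 -0.5;0 0 0 0.1 -0.5;0 0 0 0.1 -0.5;0 0 0 0.1 -0.5;0 0 0 0.1 -0.5;0 0 0 0.1 -0.5;0 0 0 0.1 -0.5;0 0 0 0.1 -0.5;0 0 0 0.1 -0.5;0 0 0 0.1 -0.5;0 0 0 0.1 -0.5;0 0 0 0.1 -0.5;0 0 0 0 -0.5"}}

```text
time: 25.55
tool_pos: [0.6302, 0.1702, 0.1297]
orientation: [0.203, 0.979, 0.0, 0.0]
force: [-1.6, -0.9, 0.7]
gripper_width: 0.0214
grip_force: 1.2
```

```bash
python3 -c "
from h import *
con();print(arm.read_state()['wrist_torque'].round(2),arm.read_state()['orientation'].round(3));bow()"
```

```text
console TCP mm [-19.4  -1.   24.2] F [-1.7 -0.5  0.7] t 25.55
[-0.17  0.24 -0.01] [0.203 0.979 0.    0.   ]
49 mean u,left,h [ 5.5 -2.2 21.6] 5% [ -3.6 -11.8  13.1] 95% [11.1 12.5 36.6] plane n [-0.86 -0.5   0.05]
theta from normal 59.8 pca [-0.52  0.86]
```

Emit:
{"name": "drive_tool", "arguments": {"deltas": "0 0 0 0.1 -0.5;0 0 0 0.1 -0.5;0 0 0 0.1 -0.5;0 0 0 0.1 -0.5;0 0 0 0.1 -0.5;0 0 0 0.1 -0.5;0 0 0 0.1 -0.5;0 0 0 0 -0.5"}}

```text
time: 26.4
tool_pos: [0.6302, 0.1706, 0.1296]
orientation: [-0.143, 0.99, 0.0, 0.0]
force: [-0.2, -0.4, 0.5]
gripper_width: 0.0215
grip_force: 0.8
```

```bash
python3 -c "
from h import *
con();print(arm.read_state()['wrist_torque'].round(2),arm.read_state()['orientation'].round(3));bow()"
```

```text
console TCP mm [-19.3  -0.7  24.1] F [-0.3 -0.4  0.5] t 26.4
[-0.08  0.02  0.01] [-0.143  0.99   0.     0.   ]
75 mean u,left,h [ 8.  -1.6 25.9] 5% [ -3.7 -10.5  14.5] 95% [14.6  4.4 38.8] plane n [-0.55 -0.83  0.02]
theta from normal 33.6 pca [ 0.84 -0.54]
```

Emit:
{"name": "drive_tool", "arguments": {"deltas": "0 0 0 0.07 -0.5;0 0 0 0.07 -0.5;0 0 0 0 -0.5;0 0 1 -0.07 -0.5;0 0 2 -0.07 -0.5;0 0 2 -0.13 -0.5;0 0 0 -0.13 -0.3;0 0 0 -0.13 -0.1;0 0 0 0 0.1;0 0 0 0 0.1"}}

```text
time: 27.45
tool_pos: [0.6297, 0.171, 0.1793]
orientation: [0.051, 0.999, -0.0, -0.0]
force: [0.5, 0.1, 0.5]
gripper_width: 0.0472
grip_force: 0.0
```

```bash
python3 -c "
from h import *
con();print(arm.read_state()['wrist_torque'].round(2),arm.read_state()['orientation'].round(3));bow();p,d,W=look('scene');fit2(p,d)"
```

```text
console TCP mm [-19.7  -0.1  73.8] F [0.5 0.  0.5] t 27.45
[-0.    0.02  0.05] [ 0.051  0.999 -0.    -0.   ]
108 mean u,left,h [-0.2  2.5 27.9] 5% [-15.2  -5.1  15.1] 95% [10.4  8.  40. ] plane n [0.39 0.92 0.03]
theta from normal 23.0 pca [-0.92  0.39]
theta 21.0 lean about u,left [-1. -5.] o [-1.1 -0.9  0.3] cost 0.228
```

Emit:
{"name": "drive_tool", "arguments": {"deltas": "0.4 0.4 0 -0.08 0.1;0 0 -2.5 0 0.1;0 0 -2.5 0 0.1;0 0 -1.7 0 0.1;0 0 0 0 0.1;0 0 0 0 -0.3;0 0 0 0 -0.6;0 0 0 0 -1;0 0 0 0 -1;0 0 0 0 -1"}}

```text
time: 28.55
tool_pos: [0.6348, 0.1779, 0.1148]
orientation: [0.09, 0.996, 0.002, 0.001]
force: [0.3, 4.9, 4.1]
gripper_width: 0.0079
grip_force: 58.4
```

```bash
python3 -c "
from h import *
con();print(arm.read_state()['wrist_torque'].round(2),arm.read_state()['orientation'].round(3))"
```

```text
console TCP mm [-13.3   5.6   9.3] F [1.3 4.8 4.1] t 28.55
[1.83 0.03 0.39] [0.09  0.996 0.002 0.001]
```

Emit:
{"name": "drive_tool", "arguments": {"deltas": "0.1 0.02 -0.15 0 -1;0.1 0.02 -0.15 0 -1;-0.02 -0.07 0 0.067 -1;-0.02 -0.07 0 0.067 -1;-0.02 -0.07 0 0.067 -1;-0.02 -0.07 0 0.067 -1;-0.02 -0.07 0 0.067 -1;-0.02 -0.07 0 0.067 -1;0 0 0 0 -1"}}

```text
time: 29.45
tool_pos: [0.6358, 0.1728, 0.1134]
orientation: [-0.111, 0.994, 0.002, 0.002]
force: [-6.9, 2.1, 17.0]
gripper_width: 0.0081
grip_force: 58.9
```

```bash
python3 -c "
from h import *
con();print(arm.read_state()['wrist_torque'].round(2),arm.read_state()['orientation'].round(3))"
```

```text
console TCP mm [-13.4   0.4   7.9] F [-6.3  3.4 17. ] t 29.45
[0.58 1.29 0.07] [-0.111  0.994  0.002  0.002]
```

Emit:
{"name": "drive_tool", "arguments": {"deltas": "0 -0.04 0 0.05 -1;0 -0.04 0 0.05 -1;0 -0.04 0 0.05 -1;0 0 0 0 -1"}}

```text
time: 29.85
tool_pos: [0.6364, 0.1695, 0.1137]
orientation: [-0.184, 0.983, 0.0, 0.002]
force: [-6.9, -2.2, 19.3]
gripper_width: 0.0076
grip_force: 59.4
```

```bash
python3 -c "
from h import *
con();print(arm.read_state()['wrist_torque'].round(2),arm.read_state()['orientation'].round(3))"
```

```text
console TCP mm [-13.5  -2.9   8.2] F [-7.2 -0.8 19.3] t 29.85
[-0.67  1.2  -0.28] [-0.184  0.983  0.     0.002]
```

Emit:
{"name": "drive_tool", "arguments": {"deltas": "0 -0.02 0 0.03 -1;0 0 0 0 -1;0 0.05 0 -0.06 -1;0 0.05 0 -0.06 -1;0 0.04 0 -0.05 -1;-0.15 -0.03 0.2 0 -1;-0.14 -0.03 0.2 0 -1;0 0 0 0 -1"}}

```text
time: 30.65
tool_pos: [0.6339, 0.1709, 0.1158]
orientation: [-0.115, 0.993, 0.0, 0.003]
force: [5.2, 0.2, 7.2]
gripper_width: 0.0083
grip_force: 59.2
```

```bash
python3 -c "
from h import *
con();print(arm.read_state()['wrist_torque'].round(2),arm.read_state()['orientation'].round(3))"
```

```text
console TCP mm [-15.6  -1.1  10.3] F [ 5.1 -0.8  7.2] t 30.65
[ 0.29 -1.13  0.04] [-0.115  0.993  0.     0.003]
```

Emit:
{"name": "drive_tool", "arguments": {"deltas": "0.1 0.02 0.06 0 -1;-0.28 -0.06 0.41 0 -1;-0.28 -0.06 0.41 0 -1;0 0 0 0 -1"}}

```text
time: 31.05
tool_pos: [0.6282, 0.1696, 0.1237]
orientation: [-0.115, 0.993, 0.0, 0.001]
force: [3.9, 0.7, 7.1]
gripper_width: 0.0084
grip_force: 59.5
```

```bash
python3 -c "
from h import *
con()"
```

```text
console TCP mm [-21.5  -1.3  18.2] F [ 4.  -0.1  7.1] t 31.05
```

Emit:
{"name": "drive_tool", "arguments": {"deltas": "-0.26 -0.05 0.42 0 -1;-0.26 -0.05 0.42 0 -1;-0.28 -0.06 0.41 0 -1;-0.28 -0.06 0.41 0 -1;-0.28 -0.06 0.41 0 -1;-0.1 -0.02 0.6 0 -1;0 0 1 0 -1;0 0 0 0 -1"}}

```text
time: 31.85
tool_pos: [0.6134, 0.1665, 0.1609]
orientation: [-0.114, 0.993, 0.0, 0.001]
force: [-0.4, 0.2, 0.4]
gripper_width: 0.0076
grip_force: 58.5
```

```bash
python3 - <<'E'
from h import *
con()
p,d,W=look("scene");np.savez("s9.npz",p=p,d=d)
crop(p,300,190,380,270,7,"pics/c8.png")
E
```

```text
console TCP mm [-36.6  -1.4  55.4] F [-0.4  0.3  0.4] t 31.85
```

View pics/c8.png

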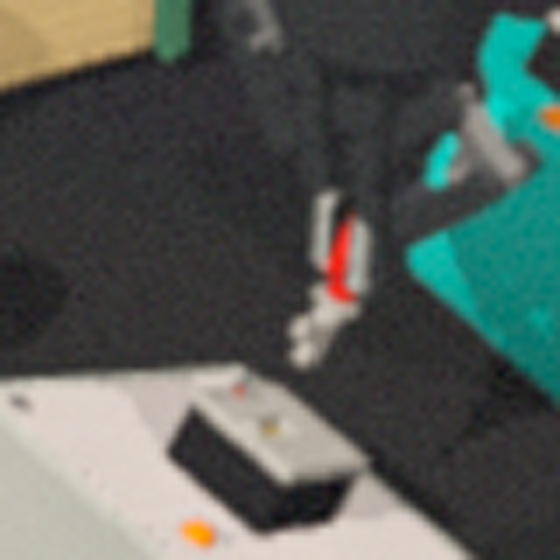

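The key is out and hanging between the pads at crop (340,260), and the lock is empty at (270,440). I'm carrying it to the drawer.

Emit:
{"name": "drive_tool", "arguments": {"deltas": "0 0 2 0 -1;0 0 2 0 -1;-0.4 -2.8 0 -0.03 -1;-0.4 -3 0 -0.03 -1;-0.4 -3 0 -0.03 -1;-0.4 -3 0 -0.03 -1;-0.4 -3 0 -0.03 -1;-0.4 -3 0 -0.03 -1;-0.4 -3 0 -0.03 -1;-0.4 -3 0 -0.03 -1;-0.5 -3 0 -0.03 -1;-0.5 -3 0 -0.03 -1;-0.5 -3 0 -0.03 -1;-0.5 -2.8 0 -0.03 -1;0 0 0 0 -1;0 0 0 0 -1"}}

```text
time: 33.5
tool_pos: [0.5594, -0.1916, 0.1987]
orientation: [0.067, 0.998, 0.0, -0.0]
force: [-0.0, 0.5, 0.1]
gripper_width: 0.008
grip_force: 58.5
```

```bash
python3 - <<'E'
from h import *
t=arm.read_state();print(t["tool_pos"].round(4),t["orientation"].round(3))
dx=np.array([.991,-.132]);F=np.array([.606,-.196]);D=t["tool_pos"][:2]-F
print("drawer coords",D@dx,D@[.132,.991])
p,d,W=look("scene");hsv=cv2.cvtColor(p,cv2.COLOR_RGB2HSV)
r=((hsv[...,0]<6)|(hsv[...,0]>174))&(hsv[...,1]>150)&(hsv[...,2]>90)&(d>0)&(np.linalg.norm(W[...,:2]-t["tool_pos"][:2],axis=-1)<.08)&(W[...,2]>.1)
print("red",r.sum(),W[r].mean(0) if r.any() else 0,W[r].min(0),W[r].max(0))
m=np.linalg.norm(W[...,:2]-t["tool_pos"][:2],axis=-1)<.06
v=W[m&(W[...,2]>.12)&(W[...,2]<.185)];print("lowest things",np.sort(v[:,2])[:6].round(3),v[np.argsort(v[:,2])[:4]].round(3))
E
```

```text
[ 0.5594 -0.1916  0.1987] [ 0.067  0.998  0.    -0.   ]
drawer coords -0.046798544424499385 -0.0018023125762060038
red 82 [ 0.57273742 -0.16677132  0.43470153] [ 0.52095828 -0.23862638  0.19339456] [ 0.62318663 -0.12455011  0.59927452]
lowest things [0.168 0.17  0.171 0.174 0.174 0.175] [[ 0.581 -0.193  0.168]
 [ 0.585 -0.192  0.17 ]
 [ 0.58  -0.194  0.171]
 [ 0.587 -0.193  0.174]]
```

Emit:
{"name": "drive_tool", "arguments": {"deltas": "0 0 -2.5 0 -1;0 0 -2.5 0 -1;0 0 -2.5 0 -1;0 0 -2.5 0 -1;0 0 -2 0 -1;0 0 -1.4 0 -1;0 0 0 0 -1;0 0 -0.3 0 -1;0 0 -0.3 0 -1;0 0 0 0 -1"}}

```text
time: 34.55
tool_pos: [0.5609, -0.1897, 0.0594]
orientation: [0.065, 0.998, 0.0, 0.0]
force: [-0.1, -0.4, 0.4]
gripper_width: 0.0078
grip_force: 58.5
```

Emit:
{"name": "drive_tool", "arguments": {"deltas": "0 0 -0.2 0 -1;0 0 -0.2 0 -1;0 0 0 0 -1"}}

```text
time: 34.85
tool_pos: [0.5605, -0.1896, 0.0549]
orientation: [0.065, 0.998, 0.0, -0.0]
force: [-1.3, -0.6, -0.3]
gripper_width: 0.0079
grip_force: 58.5
```

Emit:
{"name": "drive_tool", "arguments": {"deltas": "0 0 -0.2 0 -1;0 0 -0.2 0 -1;0 0 0 0 -1"}}

```text
time: 35.15
tool_pos: [0.5628, -0.1901, 0.053]
orientation: [0.065, 0.998, -0.0, 0.002]
force: [-0.4, 0.9, 13.0]
gripper_width: 0.0082
grip_force: 60.6
```

Emit:
{"name": "drive_tool", "arguments": {"deltas": "0 0 -0.2 0 -1;0 0 -0.2 0 -1;0 0 0 0 -1"}}

```text
time: 35.45
tool_pos: [0.5643, -0.1902, 0.0504]
orientation: [0.065, 0.998, -0.0, 0.004]
force: [0.6, 1.3, 19.3]
gripper_width: 0.008
grip_force: 62.8
```

Emit:
{"name": "drive_tool", "arguments": {"deltas": "-0.05 0 -0.2 0 -1;-0.05 0 -0.2 0 -1;0 0 0 0 -1"}}

```text
time: 35.75
tool_pos: [0.5632, -0.1901, 0.0462]
orientation: [0.065, 0.998, -0.0, 0.004]
force: [-0.2, 2.0, 18.8]
gripper_width: 0.008
grip_force: 64.4
```

Emit:
{"name": "drive_tool", "arguments": {"deltas": "-0.1 0 -0.2 0 -1;-0.1 0 -0.2 0 -1;0 0 0 0 -1"}}

```text
time: 36.05
tool_pos: [0.5626, -0.1905, 0.0435]
orientation: [0.065, 0.998, -0.0, 0.005]
force: [1.2, 0.4, 25.0]
gripper_width: 0.0079
grip_force: 66.4
```

Emit:
{"name": "drive_tool", "arguments": {"deltas": "-0.1 0 -0.2 0 -1;-0.1 0 -0.2 0 -1;0 0 0 0 -1"}}

```text
time: 36.35
tool_pos: [0.5593, -0.1906, 0.0383]
orientation: [0.065, 0.998, -0.0, 0.004]
force: [1.6, 0.7, 16.8]
gripper_width: 0.008
grip_force: 69.0
```

Emit:
{"name": "drive_tool", "arguments": {"deltas": "-0.1 0 -0.2 0 -1;-0.1 0 -0.2 0 -1;0 0 0 0 -1"}}

```text
time: 36.65
tool_pos: [0.5569, -0.1904, 0.0338]
orientation: [0.065, 0.998, -0.0, 0.004]
force: [1.1, 0.0, 15.1]
gripper_width: 0.0076
grip_force: 71.0
```

Emit:
{"name": "drive_tool", "arguments": {"deltas": "-0.1 0 -0.2 0 -1;-0.1 0 -0.2 0 -1;0 0 0 0 -1"}}

```text
time: 36.95
tool_pos: [0.5547, -0.1903, 0.0295]
orientation: [0.065, 0.998, -0.0, 0.003]
force: [0.8, -0.0, 14.0]
gripper_width: 0.0079
grip_force: 72.8
```

Emit:
{"name": "drive_tool", "arguments": {"deltas": "-0.08 0 -0.15 0 -1;-0.08 0 -0.15 0 -1;0 0 0 0 -1;0 0 0 0 -0.78;0 0 0 0 -0.74;0 0 0 0 -0.68;0 0 0 0 -0.6;0 0 0 0 -0.5;0 0 0 0 -0.4;0 0 0 0 -0.4;0 0 1 0 -0.4;0 0 2 0 -0.4;0 0 3 0 -0.4;0 0 4 0 -0.4;0 0 0 0 -0.4"}}

```text
time: 38.45
tool_pos: [0.5529, -0.191, 0.13]
orientation: [0.066, 0.998, -0.0, 0.004]
force: [-0.3, 0.1, -0.3]
gripper_width: 0.0255
grip_force: 0.0
```

```bash
cat >> h.py <<'E'
def drawer():
    for n in("scene","top"):
        p,d,W=look(n);hsv=cv2.cvtColor(p,cv2.COLOR_RGB2HSV);F=np.array([.606,-.196]);D=W[...,:2]-F
        X=D@np.array([.991,-.132]);Y=D@np.array([.132,.991])
        r=((hsv[...,0]<6)|(hsv[...,0]>174))&(hsv[...,1]>150)&(hsv[...,2]>70)&(d>0)&(abs(X)<.2)&(abs(Y)<.09)&(W[...,2]<.095)
        print(n,"key red",r.sum(),np.c_[X[r],Y[r],W[r][:,2]].mean(0).round(3) if r.any() else "", W[r][:,2].max().round(3) if r.any() else "")
        g=(hsv[...,0]>60)&(hsv[...,0]<95)&(hsv[...,1]>80)&(W[...,2]>.065)&(W[...,2]<.09)&(abs(X)<.2)&(abs(Y)<.11)
        print(n,"panel",g.sum(),np.percentile(X[g],[5,50,95]).round(4) if g.any() else "", Y[g].mean().round(3) if g.any() else "")
E
python3 -c "
from h import *
drawer();print(arm.read_state()['tool_pos'])"
```

```text
scene key red 45 [-0.049  0.002  0.043] 0.058
scene panel 133 [-0.09   -0.0823 -0.0761] 0.036
top key red 2 [-0.064  0.     0.053] 0.059
top panel 0  
[ 0.55071183 -0.18986155  0.12561523]
```

The key lies in the drawer near its middle (X=-0.05, Y=0) with its top well below the rim. Next I'll shut the drawer by the handle.

Emit:
{"name": "drive_tool", "arguments": {"deltas": "-2 0.26 0 0 -1;-3 0.4 0 0 -1;-3 0.4 0 0 -1;-3 0.4 0 0 -1;-1 0.13 0 0 -1;0 0 0 0 -1;0 0 -3 0 -1;0 0 -3 0 -1;0 0 -2.4 0 -1;0 0 0 0 -1;0 0 0 0 -1"}}

```text
time: 39.65
tool_pos: [0.4305, -0.174, 0.0401]
orientation: [0.065, 0.998, -0.0, -0.001]
force: [0.8, -0.1, 0.2]
gripper_width: 0.0003
grip_force: 0.0
```

```bash
python3 -c "
from h import *
drawer();t=arm.read_state();print(t['tool_pos'],(t['tool_pos'][:2]-[.606,-.196])@np.array([[.991,.132],[-.132,.991]]))"
```

```text
scene key red 45 [-0.049  0.002  0.042] 0.057
scene panel 177 [-0.0897 -0.082  -0.0758] 0.011
top key red 16 [-0.051  0.     0.052] 0.06
top panel 0  
[ 0.43127279 -0.17414133  0.04114227] [-0.17604001 -0.00140205]
```

Emit:
{"name": "drive_tool", "arguments": {"deltas": "0.99 -0.13 0 0 -1;0.99 -0.13 0 0 -1;0.5 -0.07 0 0 -1;0.5 -0.07 0 0 -1;0.6 -0.08 0 0 -1;0.6 -0.08 0 0 -1;0.6 -0.08 0 0 -1;0.6 -0.08 0 0 -1;0.6 -0.08 0 0 -1;0.6 -0.08 0 0 -1;0.6 -0.08 0 0 -1;0.6 -0.08 0 0 -1;0.6 -0.08 0 0 -1;0.6 -0.08 0 0 -1;0.6 -0.08 0 0 -1;0.6 -0.08 0 0 -1;0 0 0 0 -1"}}

```text
time: 41.45
tool_pos: [0.533, -0.1873, 0.0402]
orientation: [0.065, 0.998, -0.0, 0.0]
force: [-0.1, 0.5, -0.1]
gripper_width: -0.0004
grip_force: 0.0
```

Emit:
{"name": "drive_tool", "arguments": {"deltas": "0.5 -0.07 0 0 -1;0.5 -0.07 0 0 -1;0.4 -0.05 0 0 -1;0 0 0 0 -1"}}

```text
time: 41.85
tool_pos: [0.5462, -0.1893, 0.04]
orientation: [0.065, 0.998, -0.0, 0.0]
force: [-1.0, 0.4, 0.0]
gripper_width: 0.0002
grip_force: 0.0
```

```bash
python3 -c "
from h import *
drawer();t=arm.read_state();print(t['tool_pos'],(t['tool_pos'][:2]-[.606,-.196])@np.array([[.991,.132],[-.132,.991]]))"
```

```text
scene key red 0  
scene panel 80 [-0.0066 -0.0029  0.0011] 0.019
top key red 0  
top panel 0  
[ 0.54607553 -0.18927454  0.04005414] [-0.06027291 -0.0012451 ]
```

Emit:
{"name": "drive_tool", "arguments": {"deltas": "0.3 -0.04 0 0 -1;0.3 -0.04 0 0 -1;0 0 0 0 -1"}}

```text
time: 42.25
tool_pos: [0.5467, -0.1896, 0.0389]
orientation: [0.066, 0.998, 0.001, -0.005]
force: [-20.5, 3.3, 13.0]
gripper_width: -0.0003
grip_force: 10.6
```

Emit:
{"name": "drive_tool", "arguments": {"deltas": "0.3 -0.04 0 0 -1;0.3 -0.04 0 0 -1;0 0 0 0 -1"}}

```text
time: 42.55
tool_pos: [0.5467, -0.19, 0.0374]
orientation: [0.067, 0.998, 0.002, -0.011]
force: [-42.1, 7.8, 24.0]
gripper_width: -0.0001
grip_force: 21.4
```

The drawer is hard against its stop. I'll back off, check it, and hand in.

Emit:
{"name": "drive_tool", "arguments": {"deltas": "-0.6 0.08 0 0 -1;-0.6 0.08 0 0 -1;-1.5 0.2 0 0 -1;-3 0.4 0 0 -1;-3 0.4 0 0 -1;0 0 3 0 -1;0 0 4 0 -1;0 0 4 0 -1;0 0 0 0 -1;0 0 0 0 -1"}}

```text
time: 43.55
tool_pos: [0.4719, -0.1793, 0.1513]
orientation: [0.065, 0.998, 0.0, 0.002]
force: [-0.4, 0.6, 0.1]
gripper_width: 0.0001
grip_force: 0.0
```

```bash
python3 - <<'E'
from h import *
drawer()
p,d,W=look("top")
for n,(v,u) in dict(lens=(160,321),reel=(218,466),brush=(215,178)).items(): print(n,W[v,u].round(3))
p,d,W=look("scene");m=(W[...,2]>.05)&(W[...,2]<.064)&(abs(W[...,0]-.56)<.06)&(abs(W[...,1]+.19)<.06);hsv=cv2.cvtColor(p,cv2.COLOR_RGB2HSV);m&=hsv[...,1]<60
print("handle",m.sum(),W[m].mean(0) if m.any() else "")
print(arm.read_state()["tool_pos"],arm.read_state()["force"])
print(arm.hand_in())
E
```

```text
scene key red 0  
scene panel 80 [-0.0068 -0.0033 -0.0003] 0.015
top key red 0  
top panel 0  
lens [ 0.712 -0.005  0.076]
reel [ 0.539 -0.5    0.017]
brush [0.525 0.463 0.021]
handle 88 [ 0.57025624 -0.18835986  0.06049238]
[ 0.47015035 -0.17904016  0.14888675] [ 0.17453651 -0.5167893  -0.15518401]
the job is handed in; nothing more can be done
None
```

I turned the key clockwise to its stop and back to its start, drew it out, laid it in the drawer and shut the drawer against its stop. The lens, reel and brush are where they were, and I handed the job in at about 44 s; no verdict came back.

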